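# Chuck a seal stone and hold the finisher's run dial at its third click

### The job

Stand the green seal stone in the square chuck of the bench finisher, fully home on the chuck's floor, and let go of it; do not turn the dial before the stone is in. Then turn the spring-return run dial clockwise past its first two clicks to the third (red dot) and finish while still holding it there with the gripper, because it springs back when let go. Leave the white stone, the knife and the sanding block where they are.

Things in the scene. Friction and masses are not known exactly. Their poses are not given: they have to be found in the camera images.
- stone_green: Green seal stone to be loaded: a square bar 24 x 24 mm, 70 mm tall, about 110 g, standing upright and loose on the yellow work board. Origin: centre of its underside; its z axis points up, x and y are square to its side faces (a quarter turn looks the same).
- stone_white: Bystander: off-white seal stone of the same size, standing on the same board (the two may swap places). Origin: centre of its underside.
- board: Fixed yellow wooden work board, 260 (x) x 280 (y) x 18 mm; origin: centre of its underside, on the bench. The stones, knife and sanding block lie on its top, 18 mm above the bench.
- knife: Bystander: wooden-sheathed carving knife lying on the board, about 147 mm long along its y axis, 22 mm wide, 16 mm high. Origin: centre of its underside.
- sanding_block: Bystander: cork sanding block on the board, 62 (x) x 46 (y) x 26 mm high. Origin: centre of its underside.
- finisher: Bench stone finisher, fixed: cream housing 170 (x) x 280 (y) x 50 mm high; origin: centre of its underside on the bench; its front looks to its -x. On top, at y = +75 mm, the steel chuck block 70 x 70 mm, its top 90 mm above the bench; at y = -75 mm the run dial (red grip bar on a black disc). It may stand to the left or right of the board, turned by up to 0.3 rad.
- chuck_floor (a point): Centre of the floor of the chuck's square pocket, 64 mm above the bench; axes as the finisher's. The pocket is 27 x 27 mm, sides along the finisher's x and y, 26 mm deep with a 3 mm chamfer at the mouth. The stone goes in upright with its side faces parallel to the pocket's (any quarter turn) and is home when its underside rests here; it then sticks out 44 mm.
- chuck_mouth (a point): Centre of the pocket's mouth, 90 mm above the bench, 26 mm straight above chuck_floor.
- dial_grip (a point): On the dial's upright turning axis, 88 mm above the bench, at a good height to grip. It turns with the dial: its x axis runs along the grip bar, towards the end with the white pointer line. Grip bar: 46 mm long (x), 16 mm thick (y), top 98 mm above the bench, standing on a disc 60 mm in diameter whose top is 64 mm above the bench. At rest the pointer stands 0.6 rad anticlockwise (seen from above) of the finisher's x axis.
- dial (a joint): Dial angle in rad: 0 at rest, growing clockwise seen from above, end stop at 1.55. Clicks at 0.4 (yellow dot), 0.8 (orange dot) and 1.2 (red dot, the third, wanted). A spring always drives it back to 0, from the clicks too: its torque grows from 0.05 N m at rest to 0.09 N m at the third click, and the clicks add a ripple of about 0.025 N m.
Things that resemble listed ones, but are neither listed nor needed, are in the scene too. Of the things that look like the stone_green, the largest one is meant.

How it is judged:
By the outcome, as a careful person would: the job done as asked, in the order asked, and still so for the second after the job is handed in, while the arm keeps its last pose, push and grip.
It also fails if it takes over 58 s, if anything falls off the work surface, if the arm or the gripper's body presses on something with over 40 N, if the wrist force passes 120 N, or if a joint passes its speed limit or range.

### The arm

A 6-joint arm with a two-finger parallel gripper is mounted at the origin on the work surface. World frame = base frame: x ahead of the robot, y to its left, z up, the work surface at z = 0. Lengths are in mm, angles in rad, forces in N, time in s.
With the tool pointing down it reaches from about 275 to 825 mm from the base axis. Payload 5.2 kg.
Tool frame: the origin (TCP) lies at the very end of the fingers, on their centre line; the grasp point (between the pads) lies 19 mm behind it; z points along the fingers, y is the direction in which the jaws open and shut (so a half turn about z gives the same grasp; the last joint's range is limited). The gripper opens to 93 mm and grips with 3 to 60 N. Pads are 15 mm wide; open, the fingers measure 128 mm over their backs; the gripper's body (75 mm by 188 mm) begins 65 mm behind the grasp point.
Start: joints at [1.125, 0.259, 1.535, -0, 1.348, -0.203], TCP at [132.209, 533.878, 218.653] pointing down, gripper open.
Joint ranges: [-3.14, 3.14], [-0.91, 2.08], [0.19, 2.58], [-1.22, 4.36], [0.22, 2.71], [-3.12, 3.12]. Speed limits (rad/s): [2.57, 2.57, 3.14, 3.14, 3.14, 3.14].

### API

Orientations are given as [roll, pitch, yaw] about the fixed x, y, z axes, in that order (R = Rz(yaw) Ry(pitch) Rx(roll)).
In Python, from bench import robot gives the robot as it stands. The module is installed in compiled form; this text tells all that it offers. Calls block until the motion is done:
- robot.move_ptp(position, orientation): joint-space move of the TCP to a pose.
- robot.move_linear(position, ori=None, speed=150, f_stop=None): straight line of the TCP; ori=None keeps the orientation; speed is the mean speed in mm/s. With f_stop (N) it stops when the force on the tool has changed by that much, and returns True; else False.
- robot.move_j(angles): joint-space move.
- robot.move_gripper(opening): opening from 0.0 (shut) to 1.0 (fully open); the grip force is fixed at half the most; returns when the fingers have stopped.
- robot.sleep(seconds).
- robot.inverse_kinematics(position, orientation): joint angles nearest the present ones, or None.
- robot.get_image(name): name is "scene" or "top" or "wrist"; returns a dict with "img" (480x640x3 uint8, blue, green, red), "fovy" (degrees; the focal length in pixels is half the picture's height over the tangent of half this angle, whatever the lens; pixels are square), "cx", "cy" (the principal point, pixels), "k1" (the pictures are not rectified: a ray, as slopes to the right and down, at radius r is drawn at 1 + k1 r^2 times it, then the intrinsics apply), "eye" and "orientation" of the camera in the world. Camera axes: x right, y down, z forward; pixel columns grow to the right and rows downward; lengths in mm; the calibration is good to about 2 mm. A picture is of the moment at which its call begins. There is no depth.
A pose or a line that the arm cannot do raises robot.MotionError and nothing moves.
- robot.hand_in(): hands the job in, once; it reports no verdict.
Readings, each from a call of its own:
- robot.current_t(): time.
- robot.current_qpos(): joint angles.
- robot.current_joint_vel(): joint speeds.
- robot.current_joint_efforts(): joint torques, N m.
- robot.current_tcp_pos(): TCP position.
- robot.current_eef_rot(): TCP orientation.
- robot.current_contact_force(): force on the tool from outside, world axes, zero at the start.
- robot.current_ft_torque(): the same for the moment, N m.
- robot.current_gripper_width(): opening from 0.0 (shut) to 1.0 (fully open).
Only numpy, scipy, OpenCV 4.12 (cv2) and the standard library are available. Lean on these libraries where they do the work, as an engineer would, in place of code of your own. Each camera call takes 0.05 s, during which the arm holds its last target.

## Working session

There is one attempt and no reset: what is moved stays moved. The work goes in short steps, each a Python script; the robot and the scene stay as the last script left them, time stands still between calls to the robot, and variables do not carry over. Pictures are saved under pics/ and viewed, and the job is handed in when it is done.

```bash
mkdir -p pics
cat > h.py <<'E'
import numpy as np, cv2
from bench import robot
from scipy.spatial.transform import Rotation as Ro
def cam(n,save=None):
    d=robot.get_image(n)
    if save: cv2.imwrite('pics/'+save,d['img'])
    return d
def RR(o):
    o=np.array(o)
    return o if o.shape==(3,3) else Ro.from_euler('xyz',o).as_matrix()
def K(d):
    f=240/np.tan(np.radians(d['fovy'])/2)
    return np.array([[f,0,d['cx']],[0,f,d['cy']],[0,0,1.]])
def ray(d,uv):
    uv=np.array(uv,float).reshape(-1,1,2)
    p=cv2.undistortPointsIter(uv,K(d),np.array([d['k1'],0,0,0,0.]),None,None,(3,100,1e-10)).reshape(-1,2)
    return (RR(d['orientation'])@np.c_[p,np.ones(len(p))].T).T
def onz(d,uv,z):
    r=ray(d,uv);e=np.array(d['eye']);return e+r*((z-e[2])/r[:,2])[:,None]
def proj(d,P):
    P=np.array(P,float).reshape(-1,3);c=(P-np.array(d['eye']))@RR(d['orientation'])
    s=c[:,:2]/c[:,2:];s=s*(1+d['k1']*(s**2).sum(1))[:,None];k=K(d)
    return s*k[0,0]+k[:2,2]
E
python3 - <<'E'
from h import *
for n in('scene','top','wrist'):
    d=cam(n,n+'0.png');print({k:v for k,v in d.items() if k!='img'})
print(robot.current_t(),robot.current_eef_rot())
E
```

```text
{'fovy': 55.81136945082088, 'cx': 319.0834277832594, 'cy': 240.1890013011845, 'k1': 0.023361190561186445, 'eye': array([1126.56502717, -506.48575296,  729.151512  ]), 'orientation': array([-2.25292953, -0.01728321,  0.90247743])}
{'fovy': 54.743054683848186, 'cx': 312.11627028920566, 'cy': 240.14740204409935, 'k1': -0.07014640950046248, 'eye': array([415.67810947,  -8.73264416, 987.89162669]), 'orientation': array([-3.01633462, -0.00592801, -1.55176345])}
{'fovy': 71.56669242701999, 'cx': 321.1236222732575, 'cy': 237.70170628406595, 'k1': 0.020450528612103634, 'eye': array([ 64.55056762, 550.96247394, 384.55104043]), 'orientation': array([2.88345578e+00, 1.47669199e-03, 1.32736273e+00])}
0.15 [-3.14027997e+00 -3.02333210e-04  2.89878477e+00]
```

View pics/scene0.png

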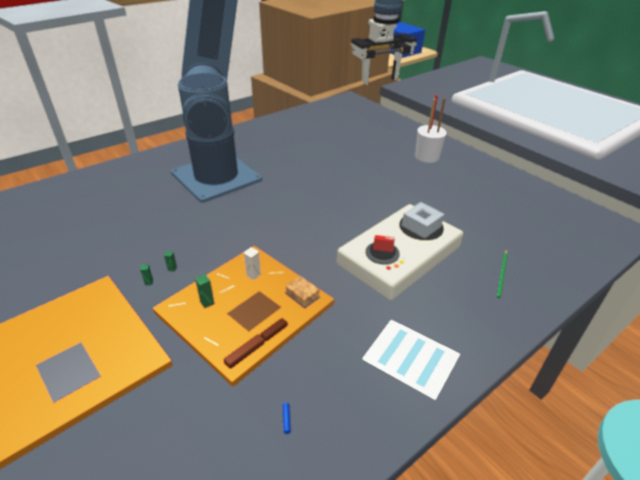

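View pics/top0.png

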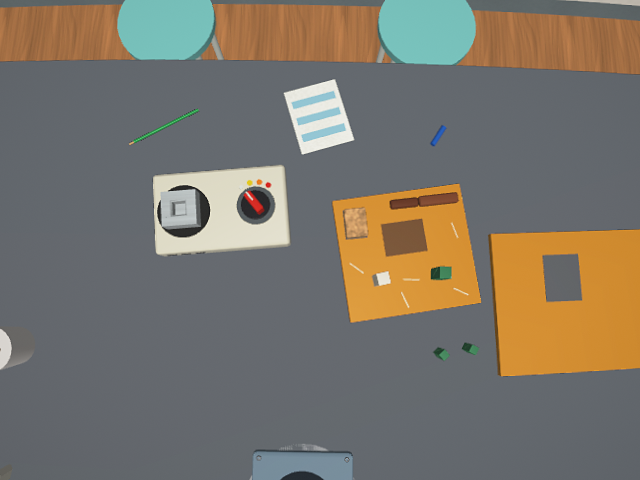

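View pics/wrist0.png

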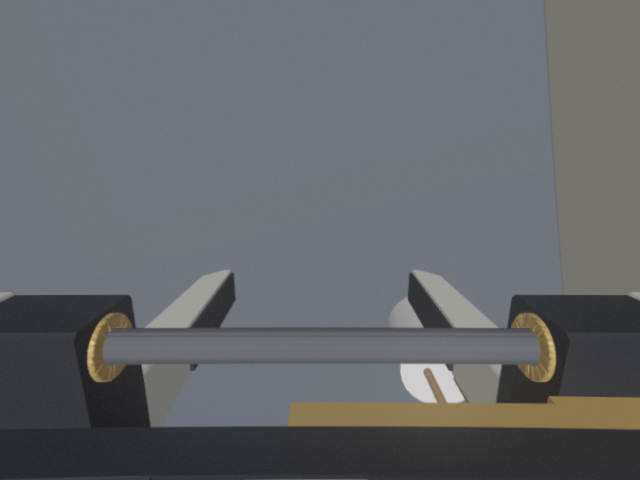

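The top view shows the green stone at (441,272), with smaller green look-alikes at (441,353) and (470,348). The white stone is at (383,279), the chuck at (180,209) and the dial at (255,204). Next I'll zoom in on these.

Run:
```python
from h import *
t=cv2.imread('pics/top0.png');s=cv2.imread('pics/scene0.png')
a=cv2.resize(t[155:265,140:300],(800,550),interpolation=cv2.INTER_CUBIC)
b=cv2.resize(t[240:310,360:480],(800,467),interpolation=cv2.INTER_CUBIC)
c=cv2.resize(s[190:300,330:470],(764,600),interpolation=cv2.INTER_CUBIC)
for n,i in(('ca',a),('cb',b),('cc',c)):cv2.imwrite(f'pics/{n}.png',i)
```

```text
(no output)
```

View pics/ca.png

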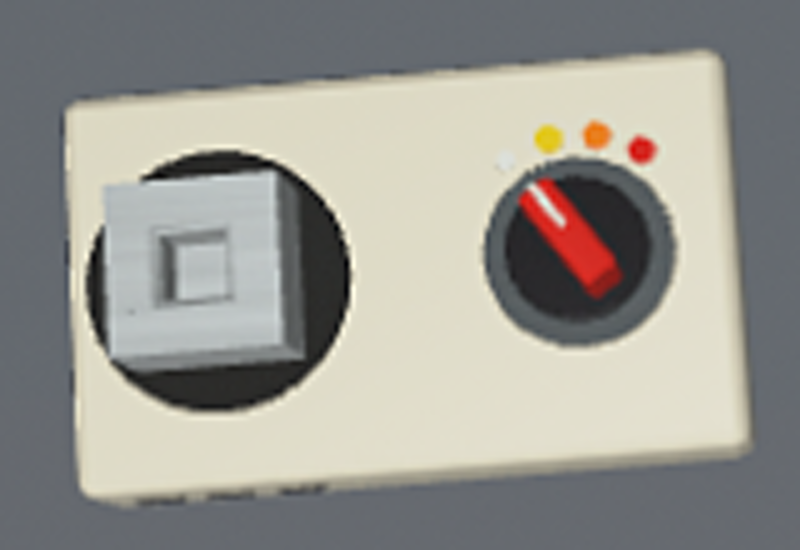

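View pics/cb.png

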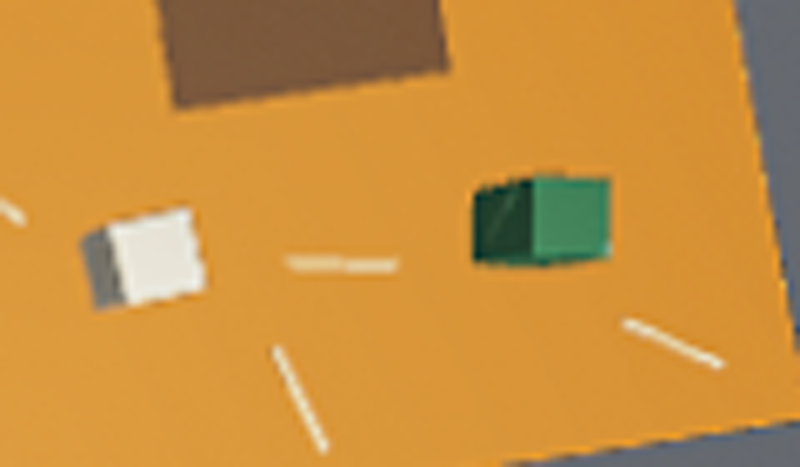

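View pics/cc.png

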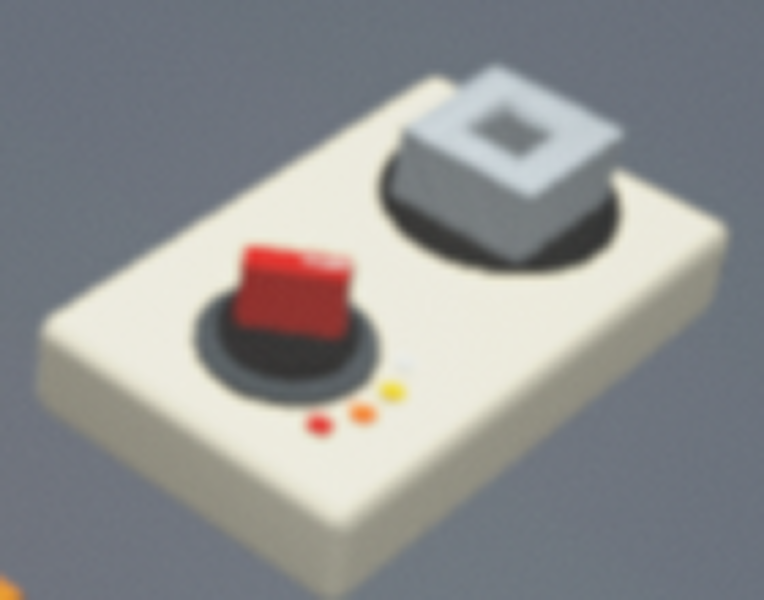

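```bash
cat >> h.py <<'E'
def crop(p,x0,y0,s): return [(x0+(u+.5)/s-.5,y0+(v+.5)/s-.5) for u,v in p]
E
python3 - <<'E'
from h import *
d=cam('top')
def quad(P):
    P=P[:,:2];print(np.round(P,1).tolist(),'c',P.mean(0).round(1))
    for i in range(4):
        e=P[(i+1)%4]-P[i];print('  L %.1f ang mod90 %.3f'%(np.hypot(*e),(np.arctan2(e[1],e[0])+np.pi/4)%(np.pi/2)-np.pi/4))
quad(onz(d,crop([(104,186),(275,171),(285,345),(112,360)],140,155,5),90))
quad(onz(d,crop([(160,236),(230,231),(234,299),(163,304)],140,155,5),90))
quad(onz(d,crop([(66,106),(720,53),(748,445),(84,500)],140,155,5),50))
quad(onz(d,crop([(534,178),(611,178),(611,258),(534,265)],360,240,20/3),88))
print(onz(d,crop([(544,179),(618,280),(595,297),(522,193)],140,155,5),98).round(1))
print(onz(d,crop([(580,252)],140,155,5),50).round(1))
E
```

```text
[[619.9, 292.0], [627.1, 223.6], [557.1, 215.9], [549.9, 284.4]] c [588.5 254. ]
  L 68.8 ang mod90 0.105
  L 70.4 ang mod90 0.110
  L 68.8 ang mod90 0.106
  L 70.4 ang mod90 0.109
[[599.9, 268.2], [602.4, 240.3], [575.1, 237.1], [572.6, 265.3]] c [587.5 252.7]
  L 28.0 ang mod90 0.089
  L 27.5 ang mod90 0.114
  L 28.3 ang mod90 0.089
  L 27.5 ang mod90 0.104
[[662.9, 323.8], [690.2, 50.4], [525.9, 34.5], [497.8, 305.6]] c [594.2 178.6]
  L 274.7 ang mod90 0.099
  L 165.1 ang mod90 0.097
  L 272.5 ang mod90 0.103
  L 166.1 ang mod90 0.110
[[482.5, -262.5], [482.9, -285.4], [459.4, -285.0], [457.0, -262.1]] c [ 470.4 -273.7]
  L 22.9 ang mod90 0.017
  L 23.5 ang mod90 -0.016
  L 23.0 ang mod90 0.105
  L 25.5 ang mod90 -0.013
[[623.8 115.1  98. ]
 [584.   84.7  98. ]
 [577.1  93.4  98. ]
 [618.  123.6  98. ]]
[[604.5 105.8  50. ]]
```

Run:
```python
from h import *
d=cam('wrist')
T=np.array(robot.current_tcp_pos());R=RR(robot.current_eef_rot())
print('tcp px',proj(d,T),'axis pts',proj(d,T+np.outer([-19,20,50,100,150],R[:,2])).round().tolist())
print('cam in tool',R.T@(np.array(d['eye'])-T),'\n',(R.T@RR(d['orientation'])).round(3))
print(robot.current_gripper_width())
def ik(p,yaw):
    q=robot.inverse_kinematics(p,[np.pi,0,yaw]);return None if q is None else np.round(q,2)
for y in np.arange(-4,4)*np.pi/2+0.0: print('stone',round(y,2),ik([470.5,-274,52],y),'chuck',ik([588,253.5,98],y+.104))
for y in (.704,.704-1.2,.704-np.pi,.704-1.2-np.pi,.704+np.pi): print('dial',round(y,2),ik([602,104,69],y))
```

```text
tcp px [[320.32600974 284.05900525]] axis pts [[320.0, 299.0], [320.0, 271.0], [321.0, 255.0], [321.0, 237.0], [321.0, 224.0]]
cam in tool [  69.75036543    0.4917344  -166.51716435] 
 [[-0.001 -0.967 -0.256]
 [ 1.    -0.001 -0.   ]
 [ 0.    -0.256  0.967]]
0.9964635902029515
stone -6.28 [-0.73  0.42  1.76 -0.    0.97  0.84] chuck [ 0.23  0.51  1.46 -0.    1.17  1.7 ]
stone -4.71 [-0.73  0.42  1.76  0.    0.97 -0.73] chuck [ 0.23  0.51  1.46 -0.    1.17  0.13]
stone -3.14 [-0.73  0.42  1.76  0.    0.97 -2.3 ] chuck [ 0.23  0.51  1.46  0.    1.17 -1.44]
stone -1.57 [-0.73  0.42  1.76 -0.    0.97  2.41] chuck [ 0.23  0.51  1.46 -0.    1.17 -3.01]
stone 0.0 [-0.73  0.42  1.76 -0.    0.97  0.84] chuck [ 0.23  0.51  1.46 -0.    1.17  1.7 ]
stone 1.57 [-0.73  0.42  1.76  0.    0.97 -0.73] chuck [ 0.23  0.51  1.46 -0.    1.17  0.13]
stone 3.14 [-0.73  0.42  1.76  0.    0.97 -2.3 ] chuck [ 0.23  0.51  1.46  0.    1.17 -1.44]
stone 4.71 [-0.73  0.42  1.76 -0.    0.97  2.41] chuck [ 0.23  0.51  1.46 -0.    1.17 -3.01]
dial 0.7 [-0.01  0.5   1.57 -0.    1.07  0.86]
dial -0.5 [-0.01  0.5   1.57 -0.    1.07  2.06]
dial -2.44 [-0.01  0.5   1.57  0.    1.07 -2.29]
dial -3.64 [-0.01  0.5   1.57  0.    1.07 -1.09]
dial 3.85 [-0.01  0.5   1.57  0.    1.07 -2.29]
```

Run:
```python
from h import *
robot.move_ptp([588,253.5,170],[np.pi,0,np.pi/2+.104])
d=cam('wrist','w_chuck.png'); np.save('w_chuck.npy',{k:v for k,v in d.items()},allow_pickle=True)
print(robot.current_t(),robot.current_tcp_pos(),proj(d,[588,253.5,90]))
robot.move_ptp([602,105,190],[np.pi,0,.704+np.pi/2-np.pi/2])
d=cam('wrist','w_dial.png'); np.save('w_dial.npy',d,allow_pickle=True)
print(robot.current_t(),proj(d,[602,105,98]))
robot.move_ptp([470.5,-274,150],[np.pi,0,np.pi/2])
d=cam('wrist','w_stone.png'); np.save('w_stone.npy',d,allow_pickle=True)
print(robot.current_t(),proj(d,[470.5,-274,88]))
```

```text
2.2417 [587.3403021  254.76047628 170.29906776] [[320.51136148 246.28491897]]
3.025 [[321.79727552 242.2112073 ]]
4.5667 [[318.88490614 252.98993892]]
```

View pics/w_chuck.png

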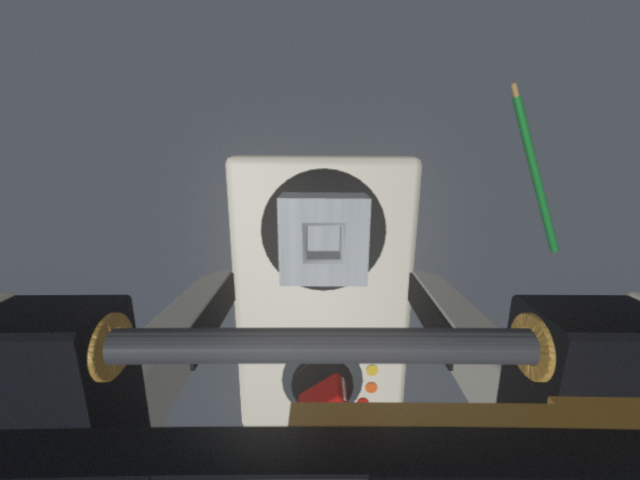

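View pics/w_dial.png

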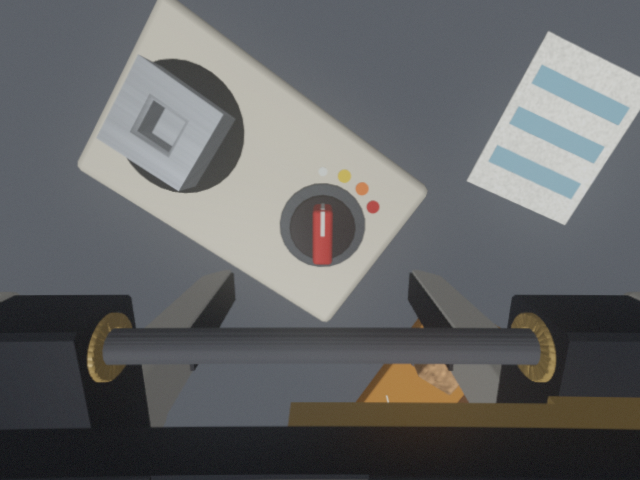

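View pics/w_stone.png

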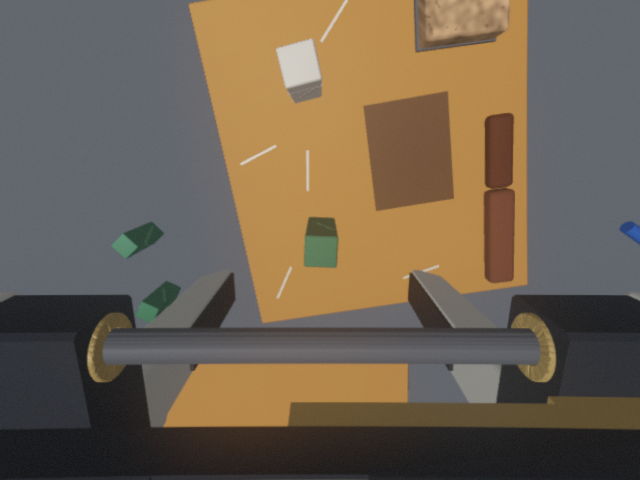

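Chuck mouth at (324,242), red bar at (322,234) and already lined up with the tool, green stone top at (321,250). Now I'll crop in for exact corners.

Run:
```python
from h import *
def c(n,x,y,w,h,s,o):
    i=cv2.imread(f'pics/{n}.png')[y:y+h,x:x+w];cv2.imwrite(f'pics/{o}.png',cv2.resize(i,None,fx=s,fy=s,interpolation=cv2.INTER_CUBIC))
c('w_chuck',270,180,110,115,5,'k1');c('w_dial',270,175,110,110,5,'k2');c('w_stone',290,205,65,70,8,'k3')
```

```text
(no output)
```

View pics/k1.png

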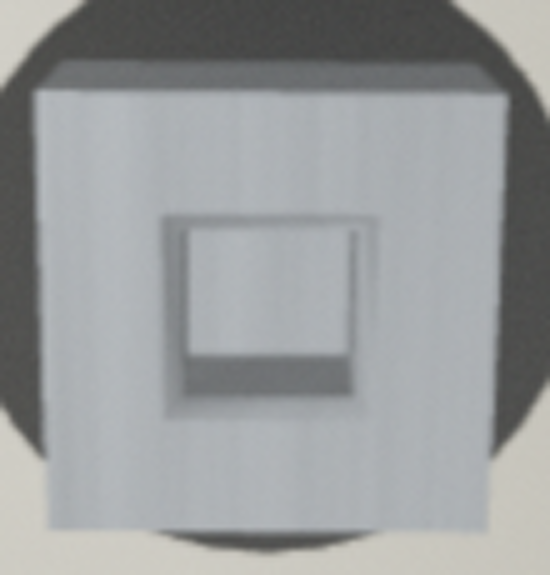

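View pics/k2.png

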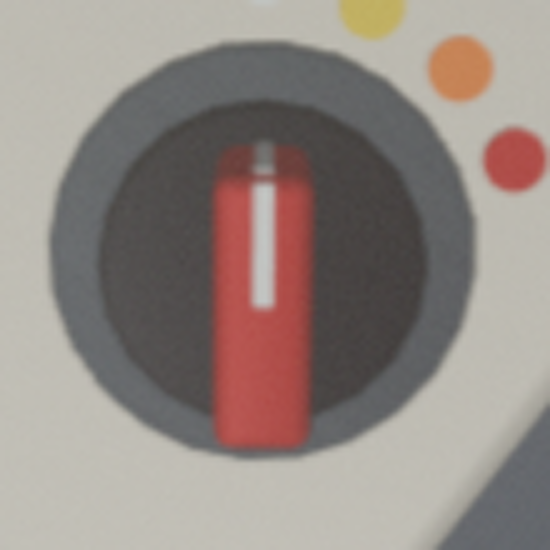

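View pics/k3.png

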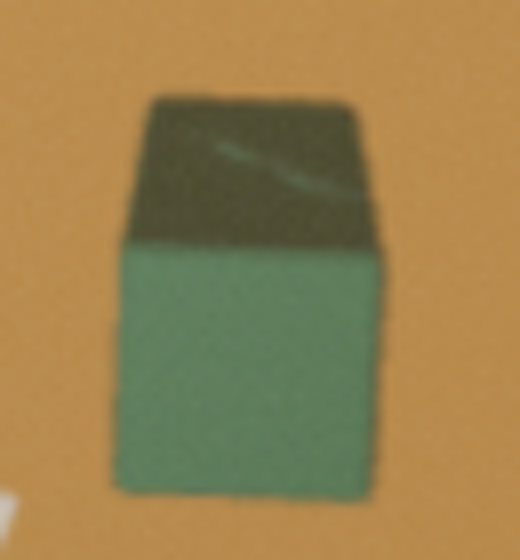

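```bash
cat >> h.py <<'E'
def quad(P):
    P=P[:,:2];print(np.round(P,1).tolist(),'c',P.mean(0).round(1))
    for i in range(4):
        e=P[(i+1)%4]-P[i];print('  L %.1f ang mod90 %.3f'%(np.hypot(*e),(np.arctan2(e[1],e[0])+np.pi/4)%(np.pi/2)-np.pi/4))
E
python3 - <<'E'
from h import *
L=lambda n:np.load(n+'.npy',allow_pickle=True).item()
d=L('w_chuck')
quad(onz(d,crop([(35,91),(508,96),(488,532),(48,528)],270,180,5),90))
quad(onz(d,crop([(163,215),(377,216),(372,417),(166,416)],270,180,5),90))
quad(onz(d,crop([(187,228),(354,228),(353,355),(187,355)],270,180,5),64))
d=L('w_dial')
quad(onz(d,crop([(216,180),(311,180),(308,446),(217,446)],270,175,5),98))
quad(onz(d,crop([(50,250),(263,40),(475,245),(263,460)],270,175,5),60))
d=L('w_stone')
quad(onz(d,crop([(124,247),(381,251),(370,500),(115,489)],290,205,8),88))
# bottom far corners visible on board
print(onz(d,crop([(152,98),(352,103)],290,205,8),18).round(1))
E
```

```text
[[551.6, 287.4], [621.6, 294.0], [628.4, 224.6], [558.7, 218.0]] c [590.1 256. ]
  L 70.3 ang mod90 0.094
  L 69.7 ang mod90 0.098
  L 70.1 ang mod90 0.095
  L 69.7 ang mod90 0.101
[[572.3, 270.6], [604.5, 273.9], [607.7, 241.9], [575.6, 238.7]] c [590.  256.3]
  L 32.4 ang mod90 0.100
  L 32.1 ang mod90 0.099
  L 32.2 ang mod90 0.100
  L 32.1 ang mod90 0.105
[[575.6, 263.1], [603.4, 266.0], [605.9, 243.9], [577.7, 240.9]] c [590.6 253.5]
  L 28.0 ang mod90 0.105
  L 22.3 ang mod90 0.112
  L 28.4 ang mod90 0.105
  L 22.3 ang mod90 0.094
[[617.0, 127.1], [626.7, 115.8], [593.0, 87.2], [583.3, 98.6]] c [605.  107.2]
  L 14.9 ang mod90 0.706
  L 44.2 ang mod90 0.703
  L 14.9 ang mod90 0.706
  L 44.2 ang mod90 0.704
[[581.7, 138.2], [635.8, 133.3], [632.7, 79.9], [576.2, 82.3]] c [606.6 108.4]
  L 54.3 ang mod90 -0.090
  L 53.5 ang mod90 -0.057
  L 56.6 ang mod90 -0.043
  L 56.2 ang mod90 -0.100
[[460.7, -261.0], [483.5, -261.3], [482.8, -284.7], [459.6, -283.7]] c [ 471.7 -272.7]
  L 22.8 ang mod90 -0.016
  L 23.4 ang mod90 -0.030
  L 23.2 ang mod90 -0.046
  L 22.7 ang mod90 -0.048
[[ 460.7 -261.4   18. ]
 [ 483.5 -261.9   18. ]]
```

Run:
```python
from h import *
o=[np.pi,0,np.pi/2-.03]
robot.move_linear([471.7,-272.7,105],o,speed=120)
print(robot.move_linear([471.7,-272.7,52],o,speed=60,f_stop=8),robot.current_tcp_pos(),robot.current_contact_force())
robot.move_gripper(0.0)
print(robot.current_gripper_width()*93,robot.current_t(),robot.current_tcp_pos())
robot.move_linear([471.7,-272.7,170],o,speed=120)
robot.move_ptp([590.1,256.1,160],[np.pi,0,np.pi/2+.099])
robot.sleep(.3)
print(robot.current_tcp_pos(),robot.current_eef_rot(),robot.current_contact_force(),robot.current_gripper_width()*93)
cam('wrist','h_w.png');cam('scene','h_s.png');cam('top','h_t.png')
print(robot.current_t())
a=cv2.imread('pics/h_s.png')[130:300,330:490];b=cv2.imread('pics/h_w.png')[150:470,150:490]
cv2.imwrite('pics/h1.png',np.hstack([cv2.resize(a,(400,425)),cv2.resize(b,(400,376)) if 0 else cv2.copyMakeBorder(cv2.resize(b,(400,376)),0,49,0,0,0)]))
```

```text
False [ 471.96953057 -272.91876659   52.31259773] [-0.81151929 -0.70018842  0.3409354 ]
24.040304202028945 7.2 [ 471.64919994 -272.69144481   51.98701477]
[590.37629723 255.41954872 160.06055329] [3.14150950e+00 2.27408850e-05 1.66874021e+00] [ 0.49306927 -0.47152416 -1.26029263] 23.67685658123968
10.7417
```

View pics/h1.png

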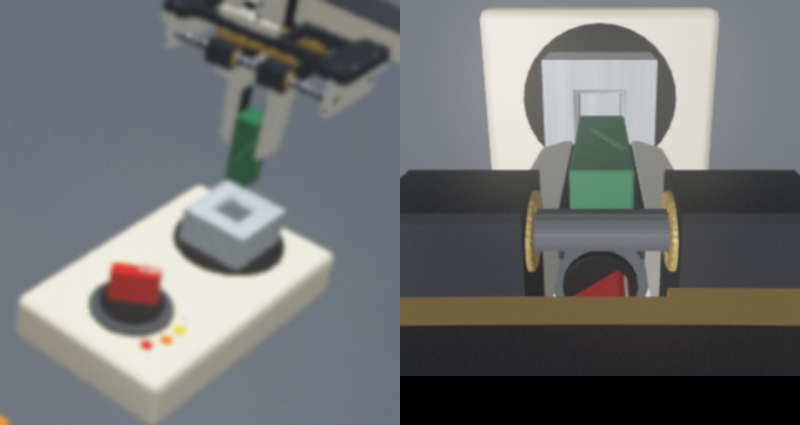

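Run:
```python
from h import *
d=cam('wrist');np.save('w_h.npy',d,allow_pickle=True)
cv2.imwrite('pics/h2.png',cv2.resize(d['img'][190:340,255:395],(560,600),interpolation=cv2.INTER_CUBIC))
```

```text
(no output)
```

View pics/h2.png

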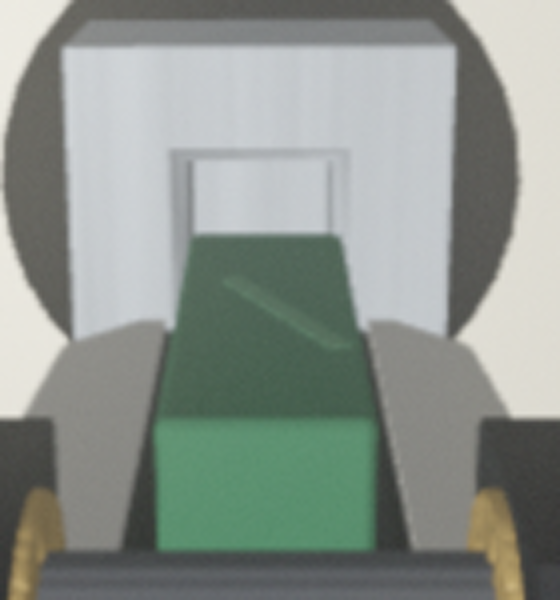

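Run:
```python
from h import *
d=np.load('w_h.npy',allow_pickle=True).item()
c=np.array([590.1,256.1]);a=.1;F=np.array([[np.cos(a),np.sin(a)],[-np.sin(a),np.cos(a)]])
f=lambda p,z:((onz(d,crop(p,255,190,4),z)[:,:2]-c)@F.T).round(2).tolist()
print('tcp',F@(np.array(robot.current_tcp_pos()[:2])-c), robot.current_tcp_pos(), robot.current_eef_rot())
print('stone bottom far edge',f([(192,236),(340,236)],126))
print('stone top far edge',f([(156,418),(375,418)],196))
print('block far edge',f([(63,47),(456,47)],90),'mouth',f([(169,150),(350,150)],90))
```

```text
tcp [ 0.03937685 -0.16512073] [590.1556647  255.93963531 160.00187734] [-3.14158880e+00  2.28258957e-05  1.66956318e+00]
stone bottom far edge [[-10.58, 10.48], [12.67, 10.43]]
stone top far edge [[-10.68, 11.28], [12.56, 11.22]]
block far edge [[-35.11, 34.96], [35.04, 34.81]] mouth [[-16.59, 16.07], [16.39, 16.0]]
```

Run:
```python
from h import *
c=np.array([590.1,256.1]);a=.1;F=np.array([[np.cos(a),np.sin(a)],[-np.sin(a),np.cos(a)]])
p=c+F.T@np.array([-1.0,1.2]);o=[np.pi,0,np.pi/2+a]
robot.move_linear([*p,128],o,speed=80)
robot.sleep(.2)
f0=np.array(robot.current_contact_force())
s=robot.move_linear([*p,96.5],o,speed=20,f_stop=8)
print(s,robot.current_tcp_pos(),np.array(robot.current_contact_force())-f0,robot.current_gripper_width()*93,robot.current_t())
d=cam('scene')
cv2.imwrite('pics/p1.png',cv2.resize(d['img'][130:300,330:490],(560,595),interpolation=cv2.INTER_CUBIC))
```

```text
True [588.91732586 257.19809618  97.94708252] [0.12759823 0.39757877 4.55310994] 24.21259076952129 12.9583
```

View pics/p1.png

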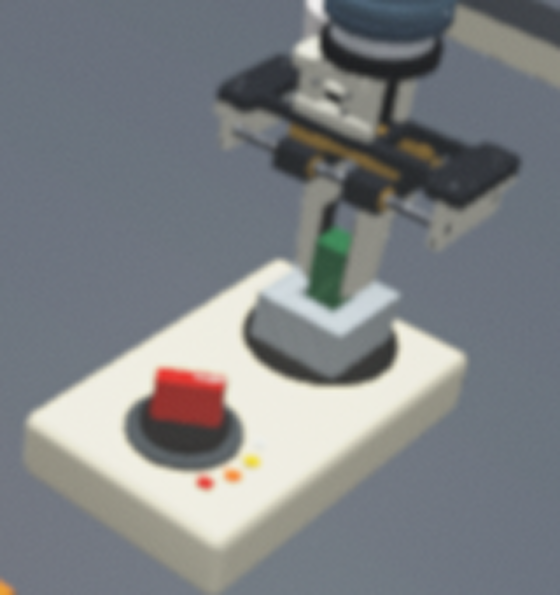

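Run:
```python
from h import *
p=robot.current_tcp_pos();o=[np.pi,0,np.pi/2+.1]
robot.move_gripper(.6)
robot.move_linear([p[0],p[1],190],o,speed=120)
robot.sleep(.2)
d=cam('wrist','v_w.png');np.save('v_w.npy',d,allow_pickle=True);e=cam('scene')
a=cv2.resize(e['img'][160:300,330:470],(400,400),interpolation=cv2.INTER_CUBIC);b=cv2.resize(d['img'][170:290,260:380],(400,400),interpolation=cv2.INTER_CUBIC)
cv2.imwrite('pics/v1.png',np.hstack([a,b]))
# expected stone top z=134 and, for comparison, z=137
np.set_printoptions(suppress=True)
ax=np.array([[np.cos(.1),-np.sin(.1)],[np.sin(.1),np.cos(.1)]])
q=np.array([[-12,-12],[12,-12],[12,12],[-12,12]])@ax.T+[590.1,256.1]
for z in(134,138):
    u=proj(e,np.c_[q,np.full(4,z)]);print(z,((u-[330,160]+.5)*400/140-.5).round().tolist())
print(robot.current_t())
```

```text
134 [[259.0, 111.0], [283.0, 123.0], [300.0, 112.0], [276.0, 100.0]]
138 [[259.0, 107.0], [284.0, 119.0], [301.0, 108.0], [277.0, 96.0]]
14.95
```

View pics/v1.png

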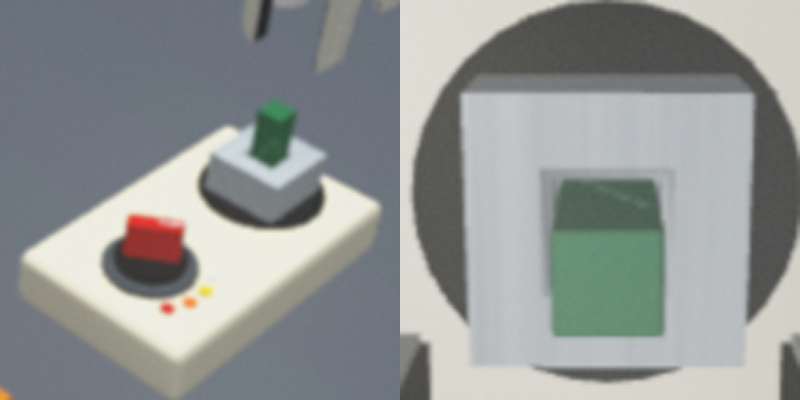

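The stone stands upright in the pocket. The scene view puts its top near the height expected when it is home, and contact came at z = 97.9 mm against 98 expected. Now the dial.

```bash
cat > dial.py <<'E'
from h import *
A=np.array([605.05,107.0])
def pose(y,z,b=1.0):
    t=np.array([np.sin(y),-np.cos(y)]);return [*(A-b*t),z],[np.pi,0,y]
E
python3 - <<'E'
from dial import *
y=.704
p,o=pose(y,190);robot.move_ptp(p,o)
p,o=pose(y,110);robot.move_linear(p,o,speed=120)
p,o=pose(y,70);print(robot.move_linear(p,o,speed=60,f_stop=8),robot.current_contact_force())
robot.move_gripper(0.0);print(robot.current_gripper_width()*93,robot.current_contact_force(),robot.current_tcp_pos(),robot.current_t())
d=cam('scene')
cv2.imwrite('pics/d1.png',cv2.resize(d['img'][160:300,330:470],(560,560),interpolation=cv2.INTER_CUBIC))
E
```

```text
False [0.47967633 0.29717936 0.27587498]
15.826807969110119 [ 0.79964501 -1.58657611 -0.24942011] [604.79956757 107.38486731  70.09768878] 18.0167
```

View pics/d1.png

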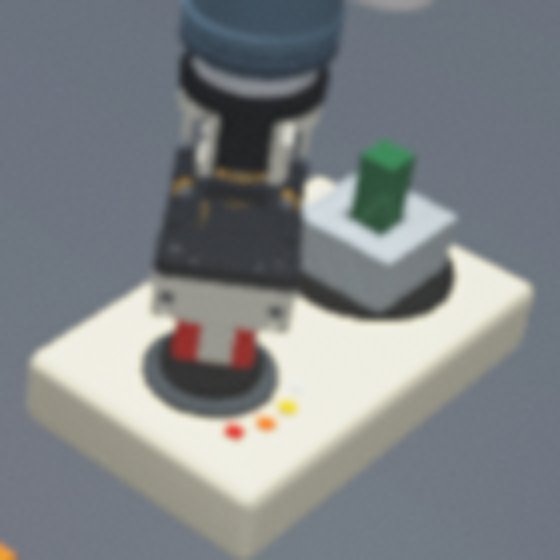

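Run:
```python
from dial import *
for a in (.2,.4,.6,.8,1.0,1.1,1.21):
    p,o=pose(.704-a,70);robot.move_ptp(p,o)
    print(a,np.round(robot.current_eef_rot()[2],3),np.round(robot.current_contact_force(),1),np.round(robot.current_ft_torque(),3),round(robot.current_gripper_width()*93,1),robot.current_t())
robot.sleep(.3)
print(robot.current_eef_rot(),robot.current_tcp_pos(),robot.current_contact_force())
d=cam('scene','e_s.png');w=cam('wrist','e_w.png');t=cam('top','e_t.png')
a=cv2.resize(d['img'][160:300,330:470],(400,400),interpolation=cv2.INTER_CUBIC);b=cv2.resize(t['img'][140:280,140:280],(400,400),interpolation=cv2.INTER_CUBIC)
cv2.imwrite('pics/e1.png',np.hstack([a,b]))
```

```text
0.2 0.508 [ 2.  -4.9  0.8] [-0.764 -0.171 -0.009] 16.0 18.375
0.4 0.308 [ 1.2 -5.5 -0.5] [-1.019 -0.1    0.101] 15.5 18.6833
0.6 0.108 [ 0.6 -6.6  1.5] [-1.121 -0.051  0.061] 15.9 18.9917
0.8 -0.092 [-0.1 -7.7  0.5] [-1.26   0.094  0.071] 15.6 19.3
1.0 -0.292 [ 0.  -8.8  0.5] [-1.321  0.185  0.076] 15.7 19.6083
1.1 -0.392 [-0.8 -8.   2.1] [-1.339  0.259  0.069] 15.6 19.8583
1.21 -0.502 [-2.8 -8.7  2.2] [-1.402  0.339  0.122] 15.9 20.1083
[ 3.13858949e+00 -9.89953743e-05 -5.01698686e-01] [604.94720516 106.10487618  70.08807368] [-1.109846   -8.31038237  2.01387558]
```

View pics/e1.png

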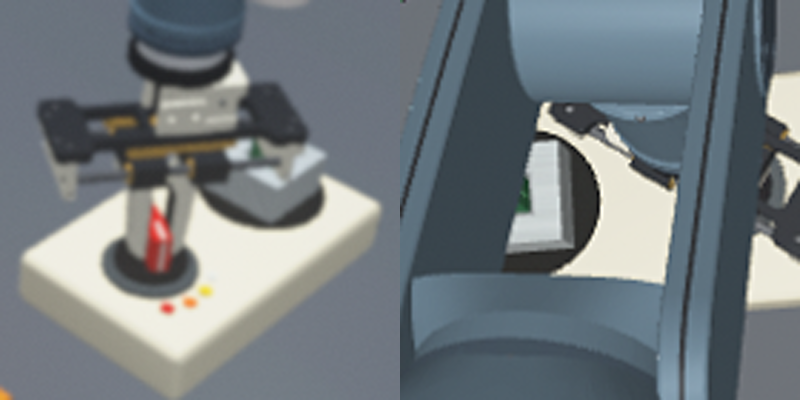

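View pics/e_w.png

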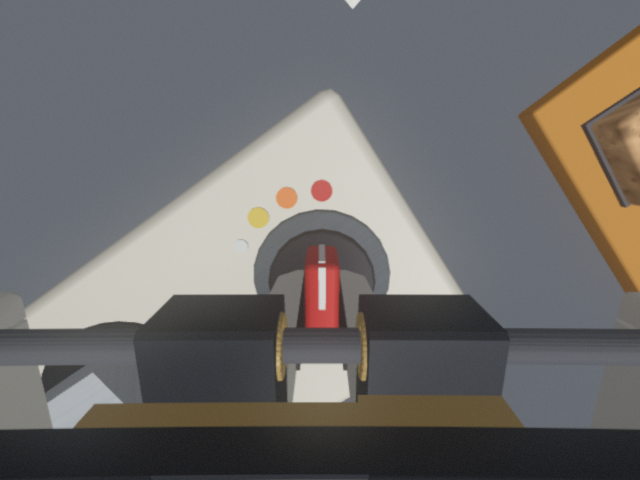

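Run:
```python
from h import *
robot.sleep(1.0)
d=cam('wrist');i=d['img'].astype(int);b,g,r=i[...,0],i[...,1],i[...,2]
m=((r>90)&(g<.6*r)&(b<.6*r)).astype(int)
def row(v):
    u=np.where(m[v,290:350])[0]+290;return u.min()-.5,u.max()+.5
R=range(272,322)
for k in(0,1):
    P=onz(d,[(row(v)[k],v) for v in R],98)[:,:2];vx,vy,_,_=cv2.fitLine(P.astype(np.float32),cv2.DIST_HUBER,0,.01,.01).ravel()
    a=np.arctan2(vy,vx);a=(a+np.pi/2)%np.pi-np.pi/2;print('bar yaw %.3f dial %.3f'%(a,.70-a))
ys,xs=np.where(m[170:210,305:340]);dot=onz(d,[(xs.mean()+305,ys.mean()+170)],50)[0,:2]
v=dot-[605.05,107.0];print('red dot bearing',np.arctan2(v[1],v[0]).round(3))
print(robot.current_eef_rot()[2],robot.current_contact_force(),robot.current_gripper_width()*93,robot.current_t())
s0=cv2.imread('pics/scene0.png');s=cam('scene')['img']
cv2.imwrite('pics/f1.png',np.hstack([s0[230:400,130:350],s[230:400,130:350]]))
```

```text
bar yaw -0.489 dial 1.189
bar yaw -0.516 dial 1.216
red dot bearing -0.504
-0.501736390102604 [-0.92294631 -9.20684394  1.72458532] 16.00011890775493 21.6083
```

View pics/f1.png

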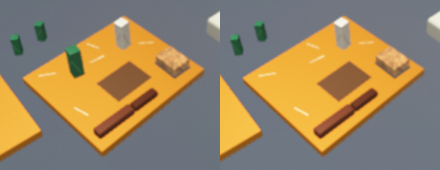

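The bar angle averages to a dial reading of 1.20 rad. The pointer lines up with the red dot, and the other items on the board look unmoved. Handing in.

```bash
python3 -c "
from h import *
robot.hand_in()"
```

```text
the job is handed in; nothing more can be done
```

The green stone is home in the chuck and released, and I handed in at about 21.6 s with the gripper holding the dial at the third click (red dot).

- **Stone:** it touched the chuck floor at TCP z = 97.9 mm, against 98 mm expected. After release, the scene and wrist pictures showed it upright in the pocket. After the dial turn, the gripper partly hid it, so its full height was not checked again.
- **Order:** I did not touch the dial until the stone was in and released.
- **Dial:** the bar's two edges gave 1.189 and 1.216 rad, a mean of 1.20. The tool yaw also gives 1.20, and the bar lines up with the red dot. It held there steadily for more than a second before hand-in.
- **Side force:** there was a steady sideways force of about 9 N on the tool, from a slight centring offset on the dial. This is well under the limits.
- **Bystanders:** the white stone, knife and sanding block look unmoved in the before and after scene pictures.
- **Disagreement:** the top and wrist cameras differed by about 2–3 mm on the chuck position. I settled this by measuring the held stone against the pocket in one wrist picture and shifting it by about 1.5 mm.

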